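Pin the hold-down bar of a soldering fixture

ROBOT

A 7-joint arm with a two-finger parallel gripper is mounted at the origin on the work surface. World frame = base frame: x ahead of the robot, y to its left, z up, the work surface at z = 0. Lengths are in m, angles in rad, forces in N, time in s.
With the tool pointing down it reaches from about 0.425 to 0.875 m from the base axis. Payload 4.7 kg.
Tool frame: the origin (TCP) lies at the very end of the fingers, on their centre line; the grasp point (between the pads) lies 19 mm behind it; z points along the fingers, y is the direction in which the jaws open and shut (so a half turn about z gives the same grasp; the last joint's range is limited). The gripper opens to 87 mm and grips with 3 to 60 N. Pads are 19 mm wide; open, the fingers measure 117 mm over their backs; the gripper's body (75 mm by 190 mm) begins 51 mm behind the grasp point.
Start: joints at [-1.243, 0.321, -0.07, 1.45, 0.023, 1.371, -0.057], TCP at [0.201, 0.618, 0.223] pointing down, gripper open.
Joint ranges: [-2.86, 2.86], [-0.3, 2.09], [-1.38, 1.24], [0.06, 2.45], [-1.56, 4.7], [0.09, 2.05], [-2.69, 2.69]. Speed limits (rad/s): [2.57, 2.57, 3.14, 3.14, 3.14, 3.14, 3.14].

INTERFACE

Orientations are given as a rotation vector (axis times angle).
In Python, from bench import ctrl, get_image, camera_info gives the robot as it stands.
- The arm moves only by the tool carry_out, never from a script. Its argument "commands" is a list of rows, each an object of numbers: "tx", "ty", "tz": the shift along the tool's x, y, z in m; "rx", "ry", "rz": the turn, a rotation vector about the tool's x, y, z in rad; "jaw": the opening, from 0 (shut) to 1 (fully open). In form: [{"tx": .., "ty": .., "tz": .., "rx": .., "ry": .., "rz": .., "jaw": ..}, ...]. A call has 1 to 12 rows; each row is the pose to reach, as a shift and turn from the pose commanded when the call began, along the tool's axes at that moment; what a row does not reach only later rows make up. A row lasts 1/8 s, in which the tool goes at most 62.5 mm and 10.7 degrees, less where a joint would pass 70% of its speed; a pose out of reach is approached as far as the arm can. A call with a gripper value outside its range is refused whole. The fingers move at their own pace and stop on an object; "grip_force" is the grip in N (left out, the last holds). Time passes only in rows, so rows that repeat a pose let the fingers close. It gives the time, the measured TCP pose, the force and the opening at its end, in the units of the state.
- ctrl.get_state(): the state, without advancing time (a new reading comes with each control period).
- get_image(name): name is "scene" or "top"; returns the picture (420x560x3 uint8, red, green, blue); there is no depth.
- camera_info(name): a dict with "intrinsics" (3x3 intrinsics, pixels), "R" (3x3) and "t" (3): a world point X has camera coordinates R X + t. Camera axes: x right, y down, z forward; pixel columns grow to the right and rows downward; lengths in m; the calibration is good to about 2 mm. A picture is of the moment at which its call begins. camera_info takes no time and is no camera call.
- ctrl.close_job(): hands the job in, once; it reports no verdict.
The state is a dict: "time": time; "joint_positions": joint angles; "qd": joint speeds; "joint_torque": joint torques, N m; "position": TCP position; "tool_rot": TCP orientation; "ft_force": force on the tool from outside, world axes, zero at the start; "torque": the same for the moment, N m; "grip_width": opening from 0.0 (shut) to 1.0 (fully open).
Only numpy, scipy, OpenCV 4.12 (cv2) and the standard library are available. Lean on these libraries where they do the work, as an engineer would, in place of code of your own. Each camera call takes 0.05 s, during which the arm holds its last target.

TASK

Close the soldering fixture over its circuit board: swing the yellow hold-down bar by its black knob fully home, so that the hole in its end lines up between the two holes of the blue fork, then push the red-knobbed pin down through all three holes until its flange rests on the fork. Leave the blue-knobbed pin, which is too short, in the wooden stand.

Things in the scene. Friction and masses are not known exactly. Their poses are not given: they have to be found in the camera images.
- red_pin_knob (a point): Red-knobbed pin, loose, 0.12 kg, upright in one of two holes (100 mm apart) of a wooden stand, top 90 mm high. Point: on its axis, where to grasp the round knob (26 mm across, 46 tall; knob top 20 mm above). Flange (50 mm across, 5 thick): underside 31 mm below the point. Below it a shank 12 mm across, 80 long; the tapered tip is 111 mm below the point. z up along the pin; yaw means nothing.
- fork_mouth (a point): Blue fork of the fixed fixture: two level plates 68 mm square, 12 thick, 42 apart, each with a 28 mm hole on one vertical axis. Point: centre of the upper hole at the top face, 100 mm above the bench. With the pin seated, its knob point is 31 mm above this. z up; +y points to the bar's vertical hinge axis, 260 mm away; the bar stands open on the +x side.
- bar_knob (a point): Black upright knob (24 mm across, 50 tall) on the level yellow bar. Point: on its axis, 24 mm below its top, 26 mm above the bar. Hinge axis 130 mm away along the point's +y; the bar's 36 mm end hole 130 mm along -y. Starts 0.5 to 0.9 rad open, needs about 2 N, stays where left; closes clockwise from above to a firm stop, where this point is at x 0, y +130, z +2 mm in fork_mouth's frame.
- blue_pin_knob (a point): Bystander to leave alone: blue-knobbed pin in the stand's other hole, same knob, flange and shank diameter as the red one but a shank of only 45 mm. Point: on its knob's axis, as for the red pin.
Things that resemble listed ones, but are neither listed nor needed, are in the scene too. Leave any green or turquoise look-alike of the part that bears red_pin_knob alone.

How it is judged:
By the outcome, as a careful person would: the job done as asked, in the order asked, and still so for the second after the job is handed in, with the robot touching nothing.
It also fails if it takes over 54 s, if anything falls off the work surface, if the arm or the gripper's body presses on something with over 40 N, if the wrist force passes 120 N, or if a joint passes its speed limit or range.

## Working session

There is one attempt and no reset: what is moved stays moved. The work goes in short steps, Python scripts to look and compute and a tool call to move; the robot and the scene stay as the last step left them, time stands still between calls to the robot, and variables do not carry over. Pictures are saved under pics/ and viewed, and the job is handed in when it is done.

Besides the shell and the picture viewer there is one more tool, called after "Request:" as name(argument=value, ...), one argument or row to a line, values as JSON. carry_out: Moves the arm, as the interface text tells. Its arguments: {"type":"object","properties":{"commands":{"type":"array"},"grip_force":{"type":"number"}},"required":["commands"]}

```bash
ls; mkdir -p pics
python3 - <<'E'
from bench import ctrl,get_image,camera_info
import cv2,numpy as np
for n in("scene","top"):
    im=get_image(n); cv2.imwrite(f"pics/{n}0.png",im[:,:,::-1]); c=camera_info(n)
    print(n,np.round(c["intrinsics"],1).tolist(),np.round(-np.array(c["R"]).T@c["t"],3), np.round(c["R"],2).tolist())
print(ctrl.get_state())
E
```

```text
pics
scene [[434.4, 0.0, 270.0], [0.0, 434.4, 209.1], [0.0, 0.0, 1.0]] [ 0.806 -0.776  0.658] [[0.86, 0.51, 0.02], [0.31, -0.49, -0.81], [-0.41, 0.71, -0.58]]
top [[459.0, 0.0, 279.0], [0.0, 459.0, 209.2], [0.0, 0.0, 1.0]] [ 0.275 -0.132  0.985] [[-0.01, -1.0, 0.02], [-0.98, 0.0, -0.19], [0.19, -0.02, -0.98]]
{'time': 0.1, 'joint_positions': array([-1.2429074 ,  0.32172223, -0.07007755,  1.4515808 ,  0.02265845,
        1.37081064, -0.05693347]), 'qd': array([ 4.22528371e-05, -2.55805403e-03,  1.43756756e-03, -2.39045595e-03,
        3.54374421e-04, -6.83290662e-04,  6.77902155e-04]), 'joint_torque': array([-1.07461696e-03, -4.92576385e+01, -4.06171968e-01, -3.13396776e+01,
       -6.43490581e-02,  3.97298788e-02,  7.24754000e-05]), 'position': array([0.20054538, 0.61775162, 0.2215742 ]), 'tool_rot': array([-4.90860601e-01, -3.10288893e+00,  2.71961458e-03]), 'ft_force': array([0.36713161, 0.51125073, 0.21485031]), 'torque': array([-0.06267318,  0.05070801,  0.02898745]), 'grip_width': 0.9990408167029646}
```

View pics/scene0.png

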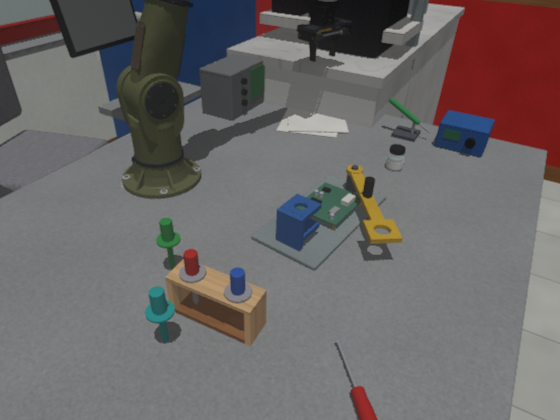

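View pics/top0.png

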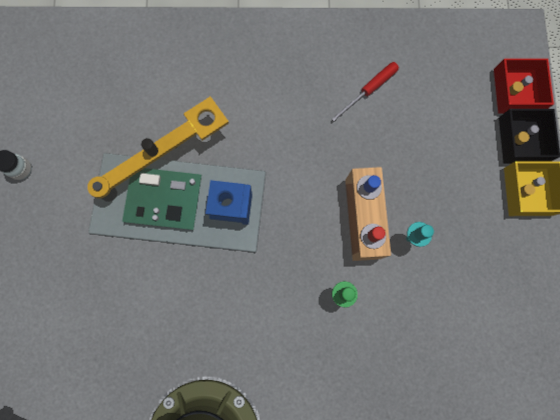

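Scene view: red pin knob (191,262), blue (237,281), fork top (300,207), black bar knob (368,187). Top view: red (377,234), fork hole (226,198), black knob (149,147), hinge (98,186), bar hole (206,117). Now measuring.

```bash
cat > h.py <<'E'
import cv2,numpy as np
from bench import camera_info
def ray(n,uv):
    c=camera_info(n);R=np.array(c["R"]);t=np.array(c["t"]);K=np.array(c["intrinsics"])
    o=-R.T@t; d=R.T@np.linalg.inv(K)@np.array([uv[0],uv[1],1.]); return o,d/np.linalg.norm(d)
def plane(n,uv,z):
    o,d=ray(n,uv); return o+d*(z-o[2])/d[2]
def tri(u1,u2):
    o,d=ray("scene",u1);p,e=ray("top",u2)
    s=np.linalg.lstsq(np.c_[d,-e],p-o,rcond=None)[0]
    a=o+d*s[0];b=p+e*s[1];return (a+b)/2,np.linalg.norm(a-b)
def proj(n,X):
    c=camera_info(n);q=np.array(c["intrinsics"])@(np.array(c["R"])@X+c["t"]);return q[:2]/q[2]
def blobs(im,lo,hi,box,amin=20):
    h=cv2.cvtColor(im,cv2.COLOR_RGB2HSV);m=cv2.inRange(h,lo,hi)
    x0,y0,x1,y1=box;k=np.zeros_like(m);k[y0:y1,x0:x1]=m[y0:y1,x0:x1]
    n,l,s,c=cv2.connectedComponentsWithStats(k)
    return [(np.round(c[i],1).tolist(),s[i].tolist()) for i in range(1,n) if s[i][4]>=amin],k
E
python3 - <<'E'
import cv2,numpy as np
from h import *
s=cv2.imread("pics/scene0.png");t=cv2.imread("pics/top0.png")
S=s[:,:,::-1].copy();T=t[:,:,::-1].copy()
for nm,im,bx in(("S red",S,(170,240,215,290)),("T red",T,(355,215,395,255))):
    print(nm,blobs(im,(0,150,60),(6,255,255),bx)[0])
print("S black",blobs(S,(0,0,0),(179,255,60),(355,165,385,205))[0]);print("T black",blobs(T,(0,0,0),(179,255,60),(135,130,165,165))[0])
print("T yellow",blobs(T,(18,150,80),(32,255,255),(80,90,235,205))[0])
print("T blue",blobs(T,(105,130,50),(125,255,255),(195,170,260,230))[0])
a=cv2.resize(t[85:265,80:270],None,fx=4,fy=3.3,interpolation=2)
a=cv2.resize(t[90:240,80:265],None,fx=4,fy=4,interpolation=2);cv2.imwrite("pics/c1.png",a)
b=cv2.resize(t[160:265,335:435],None,fx=4,fy=4,interpolation=2);cv2.imwrite("pics/c2.png",b)
c=cv2.resize(s[155:265,240:410],None,fx=4.5,fy=4.5,interpolation=2);cv2.imwrite("pics/c3.png",c)
d=cv2.resize(s[210:345,140:275],None,fx=4.4,fy=4.4,interpolation=2);cv2.imwrite("pics/c4.png",d)
E
```

```text
S red [([190.6, 261.6], [184, 250, 14, 25, 289])]
T red [([377.9, 232.7], [372, 227, 13, 13, 133])]
S black [([368.2, 186.8], [363, 177, 11, 21, 175]), ([357.3, 199.8], [355, 195, 5, 10, 26])]
T black [([149.1, 147.0], [142, 139, 16, 17, 181])]
T yellow [([161.9, 145.9], [88, 97, 140, 100, 2432])]
T blue [([228.4, 200.4], [206, 181, 45, 40, 1441])]
```

View pics/c1.png

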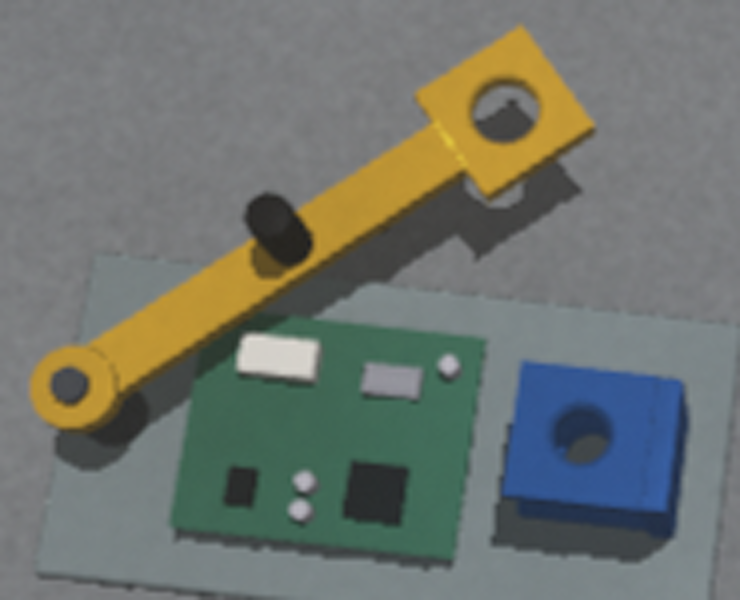

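View pics/c2.png

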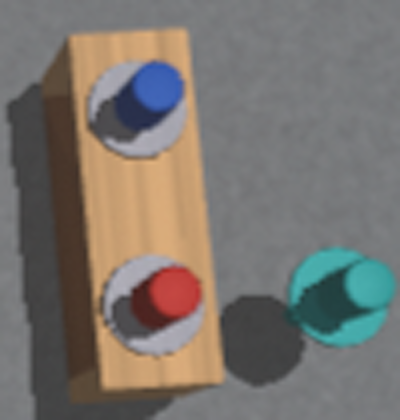

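View pics/c3.png

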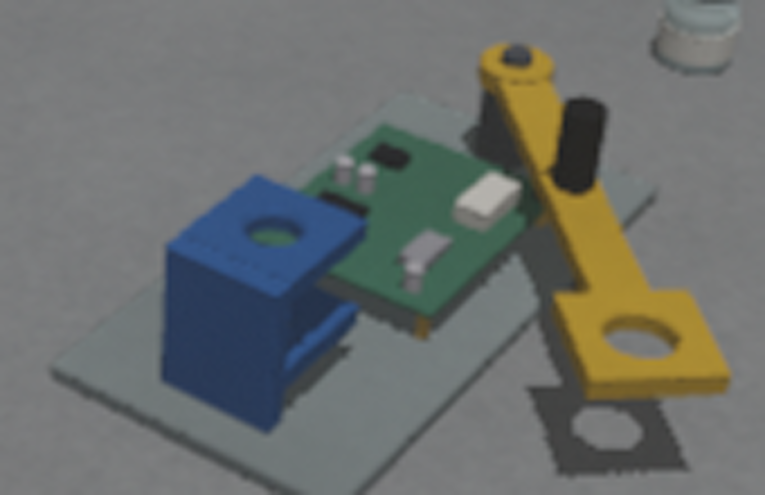

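View pics/c4.png

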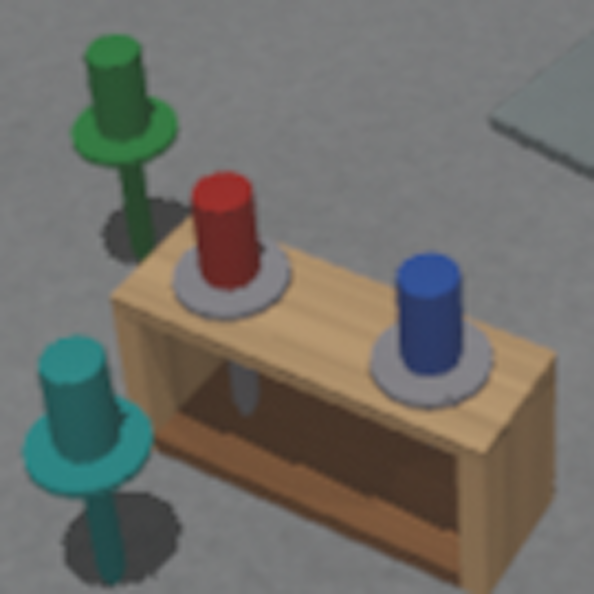

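Crops confirm: fork hole top rim (225.2,198.1) top / (300.5,206) scene; red knob top (378.4,232.6), flange (373.4,235.9); bar hole (205.9,117.1); hinge (97.2,185.9). The red pin's long shank is visible beneath the stand, so it is the long one.

Run:
```python
from h import *
np.set_printoptions(precision=4,suppress=True)
print("red tri",tri((190.6,261.6),(377.9,232.7)),"want z~.118-.125")
print("knobtop",plane("top",(378.4,232.6),.141),"flange",plane("top",(373.4,235.9),.095),"scene knob mid",plane("scene",(190.6,261.6),.121),"scene flange",plane("scene",(140+232/4.4-.4-.5,210+275/4.4-.4),.095))
f=tri((300.5,206),(225.2,198.1));print("fork",f,plane("top",(225.2,198.1),.1),plane("scene",(300.5,206),.1))
bk=tri((368.2,186.8),(149.1,147.0));print("bk",bk)
print("bk top",plane("top",(80+268/4-.4,90+213/4-.4),.126), "scene mid",plane("scene",(368.2,186.8),.1))
h=plane("top",(97.2,185.9),.080);e=plane("top",(205.9,117.1),.076)
e2=plane("scene",(240+641/4.5-.4,155+337/4.5-.4),.076)
h2=plane("scene",(240+516/4.5-.4,155+63/4.5-.4),.08)
print("hinge",h,h2,"end",e,e2,np.linalg.norm((h-e)[:2]),"mid",(h+e)/2, (h2+e2)/2)
F=f[0];
for H in(h,h2):print("fork-hinge",np.linalg.norm((H-F)[:2]),np.arctan2(*(H-F)[1::-1]))
```

```text
red tri (array([ 0.392 , -0.3398,  0.1222]), np.float64(0.00031379847760643715)) want z~.118-.125
knobtop [ 0.3895 -0.3363  0.141 ] flange [ 0.3892 -0.3372  0.095 ] scene knob mid [ 0.3911 -0.3387  0.121 ] scene flange [ 0.3912 -0.3388  0.095 ]
fork (array([ 0.4661, -0.0462,  0.0975]), np.float64(0.0008742413740994544)) [ 0.4651 -0.0467  0.1   ] [ 0.4679 -0.0491  0.1   ]
bk (array([0.5701, 0.1064, 0.1012]), np.float64(0.0003867244240222097))
bk top [0.5701 0.1048 0.126 ] scene mid [0.5697 0.1086 0.1   ]
hinge [0.4955 0.2121 0.08  ] [0.4982 0.2068 0.08  ] end [ 0.6434 -0.0019  0.076 ] [ 0.646  -0.0036  0.076 ] 0.26016306119943766 mid [0.5695 0.1051 0.078 ] [0.5721 0.1016 0.078 ]
fork-hinge 0.2600417030422232 1.4571737496980381
fork-hinge 0.25507411190904694 1.444559564221231
```

```bash
cat >> h.py <<'E'
from scipy.spatial.transform import Rotation as Ro
from bench import ctrl
def go(target_tcp,jawdeg):
    "tool-frame shift/turn from measured pose to tool-down pose at target"
    s=ctrl.get_state();R=Ro.from_rotvec(s["tool_rot"])
    best=None
    for a in(jawdeg,jawdeg+180):
        a=np.radians(a);y=np.array([np.cos(a),np.sin(a),0]);z=np.array([0,0,-1.]);x=np.cross(y,z)
        Q=Ro.from_matrix(np.c_[x,y,z]);v=(R.inv()*Q).as_rotvec()
        if best is None or np.linalg.norm(v)<np.linalg.norm(best):best=v
    return R.inv().apply(np.array(target_tcp)-s["position"]).round(4),best.round(4)
E
python3 - <<'E'
from h import *
print("above",go((.570,.106,.16),35));print("at",go((.570,.106,.084),35))
print("turq",plane("top",(419.5,234),.08),"green",plane("top",(344,294),.08),"blue",plane("top",(335+138/4-.4,160+110/4-.4),.095))
E
```

```text
above (array([-0.5094, -0.3726,  0.0623]), array([-0.0016,  0.0007,  0.6461]))
at (array([-0.5094, -0.3725,  0.1383]), array([-0.0016,  0.0007,  0.6461]))
turq [ 0.39442306 -0.43350876  0.08      ] green [ 0.27772922 -0.27787512  0.08      ] blue [ 0.48754028 -0.33319979  0.095     ]
```

Request:
carry_out(
  commands=[
    {"tx":-0.05,"ty":-0.037,"tz":0,"rz":0.1,"jaw":0.7},
    {"tx":-0.1,"ty":-0.074,"tz":0,"rz":0.2,"jaw":0.7},
    {"tx":-0.15,"ty":-0.11,"tz":0,"rz":0.3,"jaw":0.7},
    {"tx":-0.2,"ty":-0.147,"tz":0,"rz":0.4,"jaw":0.7},
    {"tx":-0.25,"ty":-0.184,"tz":0.01,"rz":0.5,"jaw":0.7},
    {"tx":-0.3,"ty":-0.22,"tz":0.02,"rz":0.6,"jaw":0.7},
    {"tx":-0.35,"ty":-0.257,"tz":0.03,"rz":0.646,"jaw":0.7},
    {"tx":-0.4,"ty":-0.294,"tz":0.04,"rz":0.646,"jaw":0.7},
    {"tx":-0.45,"ty":-0.33,"tz":0.05,"rz":0.646,"jaw":0.7},
    {"tx":-0.509,"ty":-0.3725,"tz":0.06,"rz":0.646,"jaw":0.7},
    {"tx":-0.509,"ty":-0.3725,"tz":0.06,"rz":0.646,"jaw":0.7},
    {"tx":-0.509,"ty":-0.3725,"tz":0.06,"rz":0.646,"jaw":0.7},
  ],
  grip_force=20,
)

```text
invalid input
```

Run:
```python
from h import *
from bench import get_image
s=ctrl.get_state();print(s["time"],s["position"],s["joint_positions"].round(2),s["grip_width"],s["ft_force"])
print("at",go((.570,.106,.084),35))
for n in("scene","top"):cv2.imwrite(f"pics/{n}1.png",get_image(n)[:,:,::-1])
a=cv2.imread("pics/scene1.png")[80:290,200:480];b=cv2.imread("pics/top1.png")[60:270,60:340]
cv2.imwrite("pics/p1.png",cv2.resize(np.vstack([a,b]),None,fx=1.4,fy=1.4))
```

```text
0.1 [0.20054538 0.61775162 0.2215742 ] [-1.24  0.32 -0.07  1.45  0.02  1.37 -0.06] 0.9990408167029646 [0.36713161 0.51125073 0.21485031]
at (array([-0.5094, -0.3725,  0.1383]), array([-0.0016,  0.0007,  0.6461]))
```

View pics/p1.png

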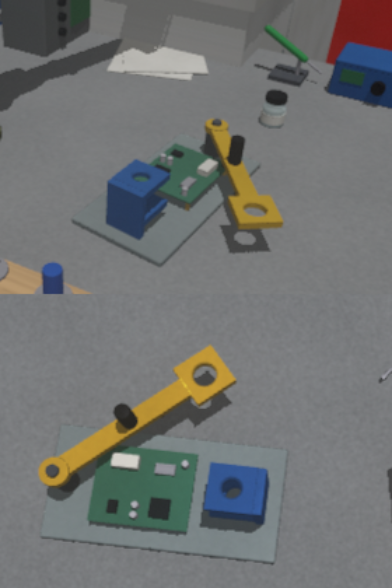

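The call was refused and nothing moved (pictures show the scene unchanged, bar still open). All seven keys are probably required.

Request:
carry_out(
  commands=[
    {"tx":-0.05,"ty":-0.037,"tz":0,"rx":0,"ry":0,"rz":0.1,"jaw":0.7},
    {"tx":-0.1,"ty":-0.074,"tz":0,"rx":0,"ry":0,"rz":0.2,"jaw":0.7},
    {"tx":-0.15,"ty":-0.11,"tz":0,"rx":0,"ry":0,"rz":0.3,"jaw":0.7},
    {"tx":-0.2,"ty":-0.147,"tz":0,"rx":0,"ry":0,"rz":0.4,"jaw":0.7},
    {"tx":-0.25,"ty":-0.184,"tz":0.01,"rx":0,"ry":0,"rz":0.5,"jaw":0.7},
    {"tx":-0.3,"ty":-0.22,"tz":0.02,"rx":0,"ry":0,"rz":0.6,"jaw":0.7},
    {"tx":-0.35,"ty":-0.257,"tz":0.03,"rx":0,"ry":0,"rz":0.646,"jaw":0.7},
    {"tx":-0.4,"ty":-0.294,"tz":0.04,"rx":0,"ry":0,"rz":0.646,"jaw":0.7},
    {"tx":-0.45,"ty":-0.33,"tz":0.05,"rx":0,"ry":0,"rz":0.646,"jaw":0.7},
    {"tx":-0.509,"ty":-0.3725,"tz":0.06,"rx":0,"ry":0,"rz":0.646,"jaw":0.7},
    {"tx":-0.509,"ty":-0.3725,"tz":0.06,"rx":0,"ry":0,"rz":0.646,"jaw":0.7},
    {"tx":-0.509,"ty":-0.3725,"tz":0.06,"rx":0,"ry":0,"rz":0.646,"jaw":0.7},
  ],
  grip_force=20,
)

```text
time: 1.7
position: [0.5698, 0.1064, 0.1622]
tool_rot: [-1.453, -2.785, 0.001]
ft_force: [0.2, 0.6, -0.6]
grip_width: 0.702
```

Run:
```python
from h import *
from bench import get_image
s=ctrl.get_state();print(s["time"],s["position"],s["joint_positions"].round(2),s["grip_width"],s["ft_force"])
print("at",go((.570,.106,.084),35))
for n in("scene","top"):cv2.imwrite(f"pics/{n}2.png",get_image(n)[:,:,::-1])
a=cv2.imread("pics/scene2.png")[80:290,200:480];b=cv2.imread("pics/top2.png")[60:270,60:340]
cv2.imwrite("pics/p2.png",cv2.resize(np.vstack([a,b]),None,fx=1.4,fy=1.4))
```

```text
1.7 [0.56975727 0.1063786  0.16220276] [-0.6   0.22  0.42  1.73 -0.09  1.22  0.46] 0.702120812313687 [ 0.16906674  0.55249507 -0.62581264]
at (array([-0.0005,  0.    ,  0.0782]), array([-0.0007, -0.0005, -0.0017]))
```

View pics/p2.png

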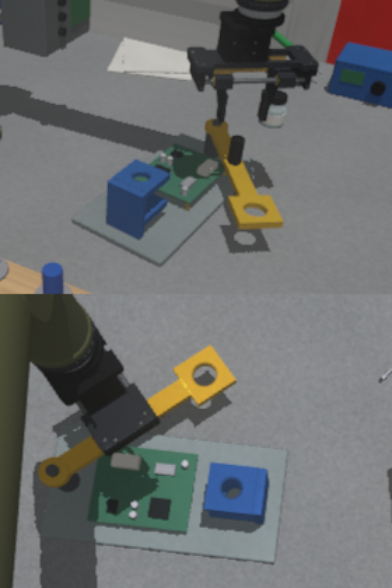

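Gripper straddles the knob from above. Descend and close.

Request:
carry_out(
  commands=[
    {"tx":0,"ty":0,"tz":0.04,"rx":0,"ry":0,"rz":0,"jaw":0.7},
    {"tx":0,"ty":0,"tz":0.065,"rx":0,"ry":0,"rz":0,"jaw":0.7},
    {"tx":0,"ty":0,"tz":0.076,"rx":0,"ry":0,"rz":0,"jaw":0.7},
    {"tx":0,"ty":0,"tz":0.076,"rx":0,"ry":0,"rz":0,"jaw":0.5},
    {"tx":0,"ty":0,"tz":0.076,"rx":0,"ry":0,"rz":0,"jaw":0.1},
    {"tx":0,"ty":0,"tz":0.076,"rx":0,"ry":0,"rz":0,"jaw":0.1},
    {"tx":0,"ty":0,"tz":0.076,"rx":0,"ry":0,"rz":0,"jaw":0.1},
    {"tx":0,"ty":0,"tz":0.076,"rx":0,"ry":0,"rz":0,"jaw":0.1},
  ],
  grip_force=20,
)

```text
time: 2.8
position: [0.5702, 0.1069, 0.087]
tool_rot: [1.45, 2.786, 0.001]
ft_force: [-0.2, -1.0, 0.9]
grip_width: 0.273
```

Run:
```python
from h import *
s=ctrl.get_state();p=s["position"];print(p,s["ft_force"],s["grip_width"]*87)
H=np.array([.496,.2115]);F=np.array([.466,-.047]);r=p[:2]-H;L=np.hypot(*r);a0=np.arctan2(r[1],r[0]);a1=np.arctan2(*(F-H)[::-1]);print("L",L,"turn",a1-a0)
R=Ro.from_rotvec(s["tool_rot"])
for th in np.linspace(0,a1-a0,9)[1:].tolist()+[a1-a0-.03]:
    q=H+L*np.array([np.cos(a0+th),np.sin(a0+th)]);print(round(-th,3),R.inv().apply([*(q-p[:2]),0]).round(4),q.round(3))
```

```text
[0.57021893 0.10692644 0.08704481] [-0.19960422 -0.98426656  0.85610123] 23.7836383275359
L 0.12823447181812003 turn -0.7327632879794956
0.092 [ 0.0005 -0.0117 -0.    ] [0.56  0.101]
0.183 [ 0.002  -0.0234 -0.    ] [0.55  0.095]
0.275 [ 0.0046 -0.0348 -0.    ] [0.539 0.091]
0.366 [ 0.0082 -0.046  -0.    ] [0.528 0.087]
0.458 [ 0.0129 -0.0568 -0.0001] [0.516 0.085]
0.55 [ 0.0185 -0.0671 -0.0001] [0.505 0.084]
0.641 [ 0.025  -0.0769 -0.0001] [0.493 0.083]
0.733 [ 0.0324 -0.086  -0.0001] [0.481 0.084]
0.763 [ 0.035  -0.0888 -0.0001] [0.477 0.085]
```

Request:
carry_out(
  commands=[
    {"tx":0.0005,"ty":-0.0117,"tz":0,"rx":0,"ry":0,"rz":0.092,"jaw":0.1},
    {"tx":0.002,"ty":-0.0234,"tz":0,"rx":0,"ry":0,"rz":0.183,"jaw":0.1},
    {"tx":0.0046,"ty":-0.0348,"tz":0,"rx":0,"ry":0,"rz":0.275,"jaw":0.1},
    {"tx":0.0082,"ty":-0.046,"tz":0,"rx":0,"ry":0,"rz":0.366,"jaw":0.1},
    {"tx":0.0129,"ty":-0.0568,"tz":0,"rx":0,"ry":0,"rz":0.458,"jaw":0.1},
    {"tx":0.0185,"ty":-0.0671,"tz":0,"rx":0,"ry":0,"rz":0.55,"jaw":0.1},
    {"tx":0.025,"ty":-0.0769,"tz":0,"rx":0,"ry":0,"rz":0.641,"jaw":0.1},
    {"tx":0.025,"ty":-0.0769,"tz":0,"rx":0,"ry":0,"rz":0.641,"jaw":0.1},
  ],
  grip_force=20,
)

```text
time: 3.8
position: [0.4921, 0.0843, 0.0871]
tool_rot: [-2.252, -2.189, -0.002]
ft_force: [-0.6, 3.0, 2.6]
grip_width: 0.268
```

Run:
```python
from h import *
s=ctrl.get_state();p=s["position"];print(p,s["ft_force"],s["grip_width"]*87)
H=np.array([.496,.2115]);F=np.array([.466,-.047]);r=p[:2]-H;L=np.hypot(*r);a0=np.arctan2(r[1],r[0]);a1=np.arctan2(*(F-H)[::-1]);print("L",L,"turn",a1-a0)
R=Ro.from_rotvec(s["tool_rot"])
for th in (a1-a0-np.array([-.04,0,.02,.04,.06])):
    q=H+L*np.array([np.cos(a0+th),np.sin(a0+th)]);print(round(-th,3),R.inv().apply([*(q-p[:2]),0]).round(4),q.round(3))
```

```text
[0.49213453 0.08426332 0.08705182] [-0.59399435  3.04347562  2.6481806 ] 23.3467824047479
L 0.1272953866402851 turn -0.08516648989186981
0.045 [ 0.0001 -0.0057  0.    ] [0.486 0.085]
0.085 [ 0.0005 -0.0108  0.    ] [0.481 0.085]
0.105 [ 0.0007 -0.0134  0.    ] [0.479 0.085]
0.125 [ 0.001  -0.0159  0.    ] [0.476 0.086]
0.145 [ 0.0014 -0.0184  0.    ] [0.474 0.086]
```

Request:
carry_out(
  commands=[
    {"tx":0.0001,"ty":-0.0057,"tz":0,"rx":0,"ry":0,"rz":0.045,"jaw":0.1},
    {"tx":0.0004,"ty":-0.0095,"tz":0,"rx":0,"ry":0,"rz":0.075,"jaw":0.1},
    {"tx":0.0005,"ty":-0.0115,"tz":0,"rx":0,"ry":0,"rz":0.085,"jaw":0.1},
    {"tx":0.0005,"ty":-0.0115,"tz":0,"rx":0,"ry":0,"rz":0.085,"jaw":0.1},
  ],
  grip_force=20,
)

```text
time: 4.3
position: [0.4818, 0.085, 0.087]
tool_rot: [2.345, 2.091, 0.004]
ft_force: [1.7, 4.6, 2.3]
grip_width: 0.272
```

Request:
carry_out(
  commands=[
    {"tx":0,"ty":-0.002,"tz":0,"rx":0,"ry":0,"rz":0,"jaw":0.1},
    {"tx":0,"ty":-0.002,"tz":0,"rx":0,"ry":0,"rz":0,"jaw":0.1},
  ],
)

```text
time: 4.55
position: [0.4818, 0.085, 0.0871]
tool_rot: [2.342, 2.089, 0.009]
ft_force: [7.5, 5.2, -4.0]
grip_width: 0.273
```

Request:
carry_out(
  commands=[
    {"tx":0,"ty":-0.002,"tz":0,"rx":0,"ry":0,"rz":0,"jaw":0.1},
    {"tx":0,"ty":-0.002,"tz":0,"rx":0,"ry":0,"rz":0,"jaw":0.1},
  ],
)

```text
time: 4.8
position: [0.4818, 0.0851, 0.0871]
tool_rot: [2.34, 2.087, 0.013]
ft_force: [13.9, 4.7, -9.9]
grip_width: 0.272
```

Firm stop met at x 0.4818 (expected about 0.481). Release and lift.

Request:
carry_out(
  commands=[
    {"tx":0,"ty":0.002,"tz":0,"rx":0,"ry":0,"rz":0,"jaw":0.1},
    {"tx":0,"ty":0.002,"tz":0,"rx":0,"ry":0,"rz":0,"jaw":0.6},
    {"tx":0,"ty":0.004,"tz":0,"rx":0,"ry":0,"rz":0,"jaw":0.6},
    {"tx":0,"ty":0.004,"tz":0,"rx":0,"ry":0,"rz":0,"jaw":0.6},
    {"tx":0,"ty":0.004,"tz":-0.03,"rx":0,"ry":0,"rz":0,"jaw":0.6},
    {"tx":0,"ty":0.004,"tz":-0.08,"rx":0,"ry":0,"rz":0,"jaw":0.6},
    {"tx":0,"ty":0.004,"tz":-0.11,"rx":0,"ry":0,"rz":0,"jaw":0.6},
    {"tx":0,"ty":0.004,"tz":-0.11,"rx":0,"ry":0,"rz":0,"jaw":0.6},
  ],
)

```text
time: 5.8
position: [0.4824, 0.084, 0.1989]
tool_rot: [2.345, 2.089, 0.007]
ft_force: [-0.1, -0.4, -1.2]
grip_width: 0.596
```

Run:
```python
from h import *
s=ctrl.get_state();print(s["position"],s["joint_positions"].round(2))
print("above red",go((.3905,-.338,.19),45))
```

```text
[0.48240784 0.08403803 0.19885009] [-0.72 -0.03  0.49  1.89  0.01  1.27 -0.35]
above red (array([-0.4298, -0.0428,  0.0077]), array([ 4.600e-03, -3.000e-04, -9.007e-01]))
```

Request:
carry_out(
  commands=[
    {"tx":-0.05,"ty":-0.005,"tz":0,"rx":0,"ry":0,"rz":-0.1,"jaw":0.6},
    {"tx":-0.1,"ty":-0.01,"tz":0,"rx":0,"ry":0,"rz":-0.2,"jaw":0.6},
    {"tx":-0.15,"ty":-0.015,"tz":0,"rx":0,"ry":0,"rz":-0.3,"jaw":0.6},
    {"tx":-0.2,"ty":-0.02,"tz":0,"rx":0,"ry":0,"rz":-0.4,"jaw":0.6},
    {"tx":-0.25,"ty":-0.025,"tz":0,"rx":0,"ry":0,"rz":-0.5,"jaw":0.6},
    {"tx":-0.3,"ty":-0.03,"tz":0,"rx":0,"ry":0,"rz":-0.6,"jaw":0.6},
    {"tx":-0.35,"ty":-0.035,"tz":0,"rx":0,"ry":0,"rz":-0.7,"jaw":0.6},
    {"tx":-0.4,"ty":-0.04,"tz":0,"rx":0,"ry":0,"rz":-0.8,"jaw":0.6},
    {"tx":-0.43,"ty":-0.043,"tz":0,"rx":0.004,"ry":0,"rz":-0.9,"jaw":0.6},
    {"tx":-0.43,"ty":-0.043,"tz":0,"rx":0.004,"ry":0,"rz":-0.9,"jaw":0.6},
    {"tx":-0.43,"ty":-0.043,"tz":0,"rx":0.004,"ry":0,"rz":-0.9,"jaw":0.6},
  ],
)

```text
time: 7.18
position: [0.3887, -0.3369, 0.1955]
tool_rot: [-1.202, -2.897, 0.003]
ft_force: [1.0, -0.0, 0.3]
grip_width: 0.602
```

Run:
```python
from h import *
from bench import get_image
s=ctrl.get_state();print(s["position"],s["joint_positions"].round(2))
print("at red",go((.3905,-.338,.104),45))
for n in("scene","top"):cv2.imwrite(f"pics/{n}3.png",get_image(n)[:,:,::-1])
a=cv2.imread("pics/scene3.png")[130:350,120:420];b=cv2.imread("pics/top3.png")[80:300,80:440]
T=b.copy()
cv2.imwrite("pics/p3.png",cv2.resize(a,None,fx=2.5,fy=2.5));cv2.imwrite("pics/p3b.png",cv2.resize(b,None,fx=2.2,fy=2.2))
```

```text
[ 0.38865458 -0.33692227  0.19547619] [-0.42  0.06  1.13  1.85 -0.05  1.27  1.51]
at red (array([-0.0024,  0.0009,  0.0915]), array([-0.0039, -0.0039, -0.0009]))
```

View pics/p3.png

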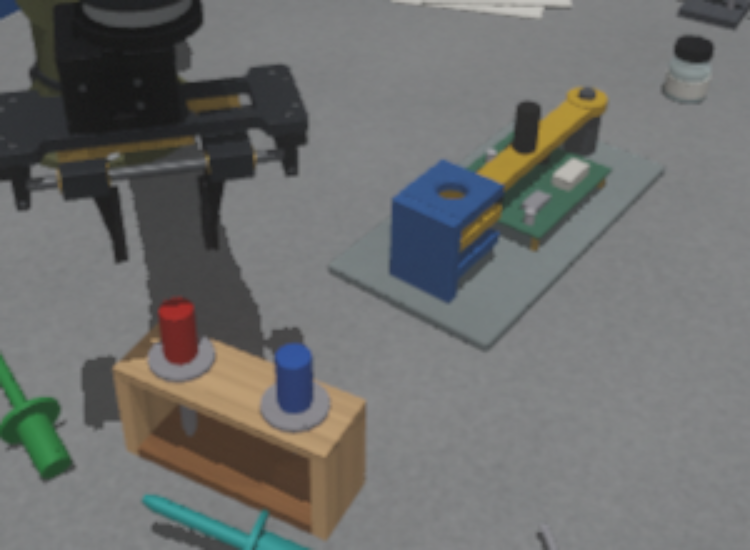

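View pics/p3b.png

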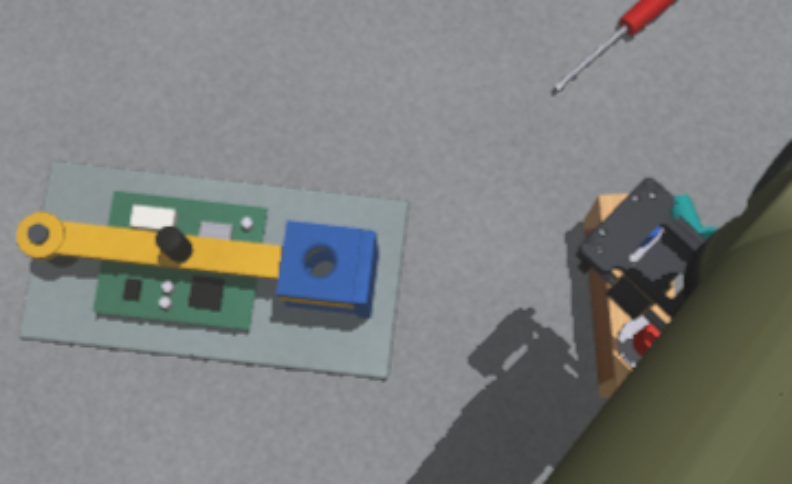

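Bar is home under the fork. The green and turquoise look-alikes now lie on the bench, so I'll check from the earlier picture whether that was my doing.

Run:
```python
import cv2,numpy as np
a=cv2.imread("pics/scene2.png")[180:400,60:320];b=cv2.imread("pics/scene3.png")[180:400,60:320]
c=cv2.imread("pics/scene1.png")[180:400,60:320]
cv2.imwrite("pics/p4.png",cv2.resize(np.hstack([c,a,b]),(798,230)))
```

```text
(no output)
```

View pics/p4.png

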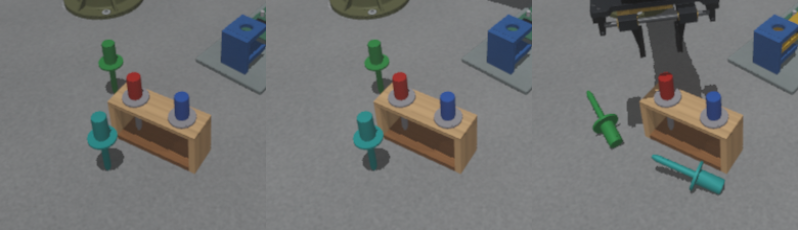

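Both still stood at t=1.7 s and have fallen since. At the present pose the gripper stays 60 mm above their tops, and they were balanced on their tips, so I think they toppled on their own. I'll check the red pin hasn't shifted before going down.

Run:
```python
from h import *
for n in("scene1","scene3"):
    im=cv2.imread(f"pics/{n}.png")[:,:,::-1].copy();print(blobs(im,(0,150,60),(6,255,255),(170,240,215,290))[0],blobs(im,(105,150,50),(125,255,255),(225,260,255,300))[0])
```

```text
[([190.7, 261.7], [184, 250, 14, 25, 290])] [([237.0, 272.6], [231, 268, 13, 10, 107])]
[([190.8, 261.8], [184, 250, 14, 25, 297])] [([236.9, 272.6], [231, 268, 13, 10, 112])]
```

Request:
carry_out(
  commands=[
    {"tx":-0.002,"ty":0.001,"tz":0.03,"rx":-0.004,"ry":-0.004,"rz":0,"jaw":0.6},
    {"tx":-0.002,"ty":0.001,"tz":0.03,"rx":-0.004,"ry":-0.004,"rz":0,"jaw":0.6},
  ],
)

```text
time: 7.52
position: [0.3902, -0.3368, 0.1649]
tool_rot: [-1.2, -2.901, -0.001]
ft_force: [0.1, 0.4, 0.8]
grip_width: 0.603
```

Red and blue pins haven't moved. Descend and grip.

Request:
carry_out(
  commands=[
    {"tx":-0.001,"ty":-0.0005,"tz":0.03,"rx":0,"ry":0,"rz":0,"jaw":0.6},
    {"tx":-0.001,"ty":-0.0005,"tz":0.05,"rx":0,"ry":0,"rz":0,"jaw":0.6},
    {"tx":-0.001,"ty":-0.0005,"tz":0.061,"rx":0,"ry":0,"rz":0,"jaw":0.6},
    {"tx":-0.001,"ty":-0.0005,"tz":0.061,"rx":0,"ry":0,"rz":0,"jaw":0.6},
    {"tx":-0.001,"ty":-0.0005,"tz":0.061,"rx":0,"ry":0,"rz":0,"jaw":0.1},
    {"tx":-0.001,"ty":-0.0005,"tz":0.061,"rx":0,"ry":0,"rz":0,"jaw":0.1},
    {"tx":-0.001,"ty":-0.0005,"tz":0.061,"rx":0,"ry":0,"rz":0,"jaw":0.1},
    {"tx":-0.001,"ty":-0.0005,"tz":0.061,"rx":0,"ry":0,"rz":0,"jaw":0.1},
  ],
  grip_force=25,
)

```text
time: 8.52
position: [0.3919, -0.34, 0.1059]
tool_rot: [1.201, 2.899, 0.0]
ft_force: [-0.1, 1.3, 2.0]
grip_width: 0.294
```

Request:
carry_out(
  commands=[
    {"tx":0,"ty":0,"tz":-0.02,"rx":0,"ry":0,"rz":0,"jaw":0.1},
    {"tx":0,"ty":0,"tz":-0.05,"rx":0,"ry":0,"rz":0,"jaw":0.1},
    {"tx":0,"ty":0,"tz":-0.09,"rx":0,"ry":0,"rz":0,"jaw":0.1},
    {"tx":0,"ty":0,"tz":-0.125,"rx":0,"ry":0,"rz":0,"jaw":0.1},
    {"tx":0,"ty":0,"tz":-0.125,"rx":0,"ry":0,"rz":0,"jaw":0.1},
    {"tx":0,"ty":0,"tz":-0.125,"rx":0,"ry":0,"rz":0,"jaw":0.1},
  ],
)

```text
time: 9.28
position: [0.3907, -0.3393, 0.2295]
tool_rot: [1.202, 2.901, 0.0]
ft_force: [-0.0, 0.6, -1.4]
grip_width: 0.29
```

Run:
```python
from h import *
from bench import get_image
s=ctrl.get_state();print(s["position"],s["grip_width"])
for a in(45,20,90):print(go((.466,-.047,.23),a))
for n in("scene","top"):cv2.imwrite(f"pics/{n}5.png",get_image(n)[:,:,::-1])
a=cv2.imread("pics/scene5.png")[130:350,120:420]
cv2.imwrite("pics/p5.png",cv2.resize(a,None,fx=2.5,fy=2.5))
```

```text
[ 0.39073049 -0.3393478   0.22950715] 0.29019904740966784
(array([ 0.1536,  0.2599, -0.0005]), array([ 0.0006,  0.0008, -0.0002]))
(array([ 0.1536,  0.2599, -0.0005]), array([0.0008, 0.0007, 0.4361]))
(array([ 0.1536,  0.2599, -0.0005]), array([ 3.000e-04,  1.000e-03, -7.856e-01]))
```

View pics/p5.png

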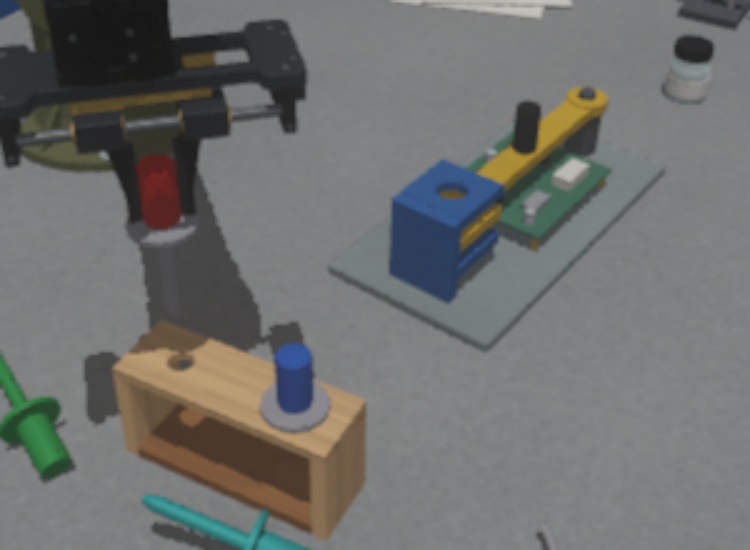

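View pics/top5.png

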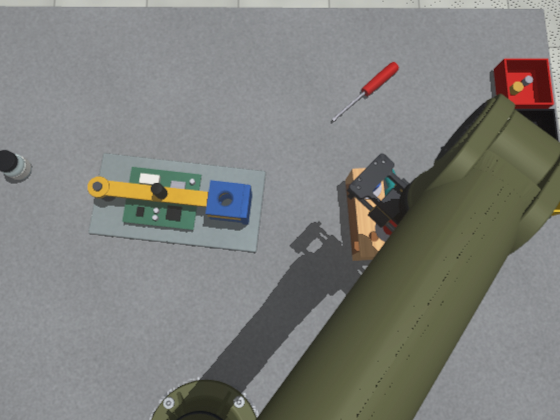

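Pin is held upright, tip clear of the stand (tip about 0.13 m high). Carry it to above the fork.

Request:
carry_out(
  commands=[
    {"tx":0.02,"ty":0.034,"tz":0,"rx":0,"ry":0,"rz":0,"jaw":0.1},
    {"tx":0.045,"ty":0.076,"tz":0,"rx":0,"ry":0,"rz":0,"jaw":0.1},
    {"tx":0.07,"ty":0.119,"tz":0,"rx":0,"ry":0,"rz":0,"jaw":0.1},
    {"tx":0.095,"ty":0.161,"tz":0,"rx":0,"ry":0,"rz":0,"jaw":0.1},
    {"tx":0.12,"ty":0.203,"tz":0,"rx":0,"ry":0,"rz":0,"jaw":0.1},
    {"tx":0.14,"ty":0.237,"tz":0,"rx":0,"ry":0,"rz":0,"jaw":0.1},
    {"tx":0.154,"ty":0.261,"tz":0,"rx":0,"ry":0,"rz":0,"jaw":0.1},
    {"tx":0.154,"ty":0.261,"tz":0,"rx":0,"ry":0,"rz":0,"jaw":0.1},
    {"tx":0.154,"ty":0.261,"tz":0,"rx":0,"ry":0,"rz":0,"jaw":0.1},
  ],
)

```text
time: 10.5
position: [0.4663, -0.0476, 0.2294]
tool_rot: [1.204, 2.901, -0.003]
ft_force: [-0.1, -0.6, -0.9]
grip_width: 0.292
```

Run:
```python
from h import *
from bench import get_image
s=ctrl.get_state();print(s["position"],s["grip_width"])
print(go((.4665,-.046,.2),45))
p=s["position"];tip=p-[0,0,.096];print("tip px",proj("scene",tip),"hole px",proj("scene",np.array([.4665,-.046,.1])))
cv2.imwrite("pics/scene6.png",get_image("scene")[:,:,::-1]);cv2.imwrite("pics/top6.png",get_image("top")[:,:,::-1])
a=cv2.imread("pics/scene6.png")[110:270,220:400]
cv2.imwrite("pics/p6.png",cv2.resize(a,None,fx=3.7,fy=3.7))
```

```text
[ 0.46634682 -0.0476031   0.22943269] 0.29190605101619793
(array([0.0011, 0.0013, 0.0294]), array([-0.0016,  0.0018, -0.0015]))
tip px [301.06422659 193.02547415] hole px [300.59629589 205.13560342]
```

View pics/p6.png

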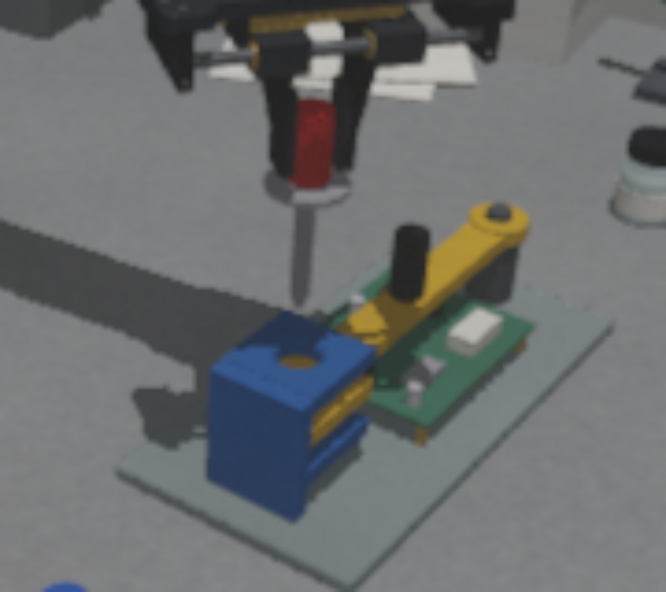

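Tip at (301,192), above the hole at (300,206), matching the projected positions. Lower it.

Request:
carry_out(
  commands=[
    {"tx":0.001,"ty":0.001,"tz":0.015,"rx":0,"ry":0,"rz":0,"jaw":0.1},
    {"tx":0.001,"ty":0.001,"tz":0.03,"rx":0,"ry":0,"rz":0,"jaw":0.1},
    {"tx":0.001,"ty":0.001,"tz":0.045,"rx":0,"ry":0,"rz":0,"jaw":0.1},
    {"tx":0.001,"ty":0.001,"tz":0.045,"rx":0,"ry":0,"rz":0,"jaw":0.1},
  ],
)

```text
time: 11.1
position: [0.4658, -0.0453, 0.1836]
tool_rot: [-1.203, -2.902, 0.004]
ft_force: [0.2, 0.0, -1.1]
grip_width: 0.29
```

Request:
carry_out(
  commands=[
    {"tx":0,"ty":0,"tz":0.01,"rx":0,"ry":0,"rz":0,"jaw":0.1},
    {"tx":0,"ty":0,"tz":0.02,"rx":0,"ry":0,"rz":0,"jaw":0.1},
    {"tx":0,"ty":0,"tz":0.02,"rx":0,"ry":0,"rz":0,"jaw":0.1},
  ],
)

```text
time: 11.48
position: [0.4665, -0.0452, 0.1645]
tool_rot: [1.202, 2.901, -0.002]
ft_force: [-0.3, 0.1, -1.4]
grip_width: 0.294
```

No contact force; the tip is about through the bar hole. Continue.

Request:
carry_out(
  commands=[
    {"tx":0,"ty":0,"tz":0.01,"rx":0,"ry":0,"rz":0,"jaw":0.1},
    {"tx":0,"ty":0,"tz":0.02,"rx":0,"ry":0,"rz":0,"jaw":0.1},
    {"tx":0,"ty":0,"tz":0.03,"rx":0,"ry":0,"rz":0,"jaw":0.1},
    {"tx":0,"ty":0,"tz":0.03,"rx":0,"ry":0,"rz":0,"jaw":0.1},
  ],
)

```text
time: 11.98
position: [0.4664, -0.0453, 0.1343]
tool_rot: [1.203, 2.901, -0.003]
ft_force: [0.1, 0.8, -1.5]
grip_width: 0.289
```

Request:
carry_out(
  commands=[
    {"tx":0,"ty":0,"tz":0.008,"rx":0,"ry":0,"rz":0,"jaw":0.1},
    {"tx":0,"ty":0,"tz":0.015,"rx":0,"ry":0,"rz":0,"jaw":0.1},
    {"tx":0,"ty":0,"tz":0.017,"rx":0,"ry":0,"rz":0,"jaw":0.1},
    {"tx":0,"ty":0,"tz":0.018,"rx":0,"ry":0,"rz":0,"jaw":0.1},
  ],
)

```text
time: 12.48
position: [0.4672, -0.0452, 0.1172]
tool_rot: [1.202, 2.9, -0.001]
ft_force: [-0.5, -0.5, -0.7]
grip_width: 0.291
```

Request:
carry_out(
  commands=[
    {"tx":0,"ty":0,"tz":0.001,"rx":0,"ry":0,"rz":0,"jaw":0.1},
    {"tx":0,"ty":0,"tz":0.002,"rx":0,"ry":0,"rz":0,"jaw":0.1},
    {"tx":0,"ty":0,"tz":0.003,"rx":0,"ry":0,"rz":0,"jaw":0.1},
    {"tx":0,"ty":0,"tz":0.003,"rx":0,"ry":0,"rz":0,"jaw":0.1},
  ],
)

```text
time: 12.98
position: [0.4674, -0.0452, 0.1158]
tool_rot: [1.202, 2.9, 0.001]
ft_force: [-4.4, -1.2, 11.3]
grip_width: 0.29
```

Flange contact at TCP z 0.1158 (predicted 0.116). Release and rise.

Request:
carry_out(
  commands=[
    {"tx":0,"ty":0,"tz":-0.001,"rx":0,"ry":0,"rz":0,"jaw":0.1},
    {"tx":0,"ty":0,"tz":-0.001,"rx":0,"ry":0,"rz":0,"jaw":0.6},
    {"tx":0,"ty":0,"tz":-0.001,"rx":0,"ry":0,"rz":0,"jaw":0.6},
    {"tx":0,"ty":0,"tz":-0.001,"rx":0,"ry":0,"rz":0,"jaw":0.6},
    {"tx":0,"ty":0,"tz":-0.03,"rx":0,"ry":0,"rz":0,"jaw":0.6},
    {"tx":0,"ty":0,"tz":-0.08,"rx":0,"ry":0,"rz":0,"jaw":0.6},
    {"tx":0,"ty":0,"tz":-0.13,"rx":0,"ry":0,"rz":0,"jaw":0.6},
    {"tx":0,"ty":0,"tz":-0.15,"rx":0,"ry":0,"rz":0,"jaw":0.6},
    {"tx":0,"ty":0,"tz":-0.15,"rx":0,"ry":0,"rz":0,"jaw":0.6},
  ],
)

```text
time: 14.1
position: [0.4679, -0.045, 0.2656]
tool_rot: [1.201, 2.898, 0.003]
ft_force: [-0.1, 0.1, -0.3]
grip_width: 0.604
```

Run:
```python
from h import *
from bench import get_image
s=ctrl.get_state();print(s["time"],s["position"],s["ft_force"])
S=get_image("scene");T=get_image("top")
cv2.imwrite("pics/scene7.png",S[:,:,::-1]);cv2.imwrite("pics/top7.png",T[:,:,::-1])
print(blobs(S,(0,150,60),(6,255,255),(270,150,340,230))[0],"expect",proj("scene",np.array([.4665,-.0455,.128])))
cv2.imwrite("pics/p7.png",cv2.resize(S[130:300,220:400,::-1],None,fx=3.5,fy=3.5))
```

```text
14.1 [ 0.46792666 -0.04498936  0.2656293 ] [-0.09675598  0.06895513 -0.33261673]
[([301.4, 193.5], [296, 183, 11, 22, 187])] expect [301.41866081 194.65379523]
```

View pics/p7.png

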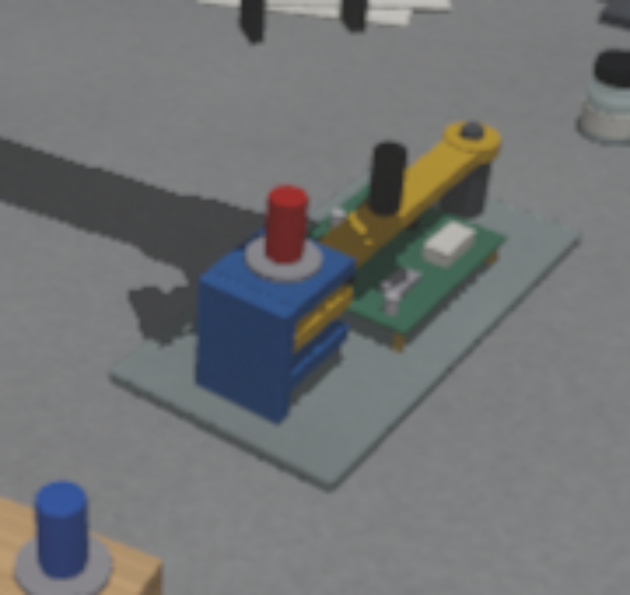

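View pics/scene7.png

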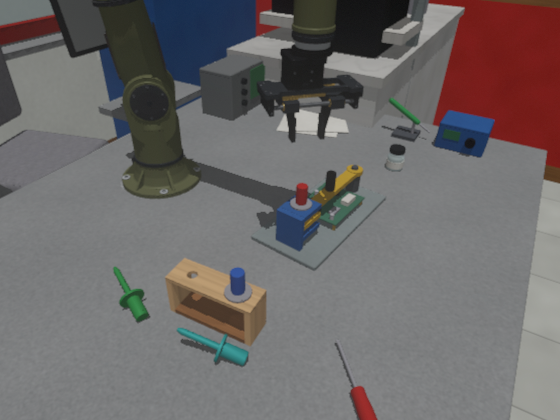

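The picture shows the red pin upright with its flange flat on the fork (knob at (301,194), expected (301,195)), the bar in the fork, the blue pin still in the stand and the gripper clear. Handing in.

```bash
python3 -c "
from bench import ctrl
print(ctrl.close_job())"
```

```text
the job is handed in; nothing more can be done
None
```

The fixture is closed and the job was handed in at about 14.2 s. I swung the yellow bar by its black knob to its firm stop, then put the red pin down through the fork and bar and let go.

- **Bar:** it stopped at x 0.482, where I expected about 0.481, with the push force rising to about 14 N and no further movement.
- **Pin:** there was no contact force on the way down. About 11 N built up at TCP z 0.116, the predicted seating height. In the last picture the flange lies flat on the fork, and the red knob is within about 1 pixel of where it should be.
- **Other parts:** the blue pin is still in the stand, and the gripper was clear of everything, about 150 mm above its release point.

**Something that went wrong:** the green and turquoise look-alike pins, which had been standing on their tips, fell over between 1.7 s and 7.2 s and are lying on the bench. I never approached them, the gripper stayed about 60 mm above their tops, and I saw no contact force. They probably toppled on their own, but I couldn't rule out the arm. I left them where they fell.

My first move call was refused before anything moved because some keys were missing from its rows. I resent it with every key filled in.

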